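Knock two cast tealight dishes out of their moulds onto the drying board

ROBOT

A 6-joint arm with a two-finger parallel gripper is mounted at the origin on the work surface. World frame = base frame: x ahead of the robot, y to its left, z up, the work surface at z = 0. Lengths are in m, angles in degrees, forces in N, time in s.
With the tool pointing down it reaches from about 0.35 to 0.875 m from the base axis. Payload 4.2 kg.
Tool frame: the origin (TCP) lies midway between the tips of the shut fingers; the grasp point (between the pads) lies 19 mm behind it; z points along the fingers, y is the line along which they close (so a half turn about z gives the same grasp; the last joint's range is limited). The gripper opens to 87 mm and grips with 3 to 60 N. Pads are 19 mm wide; open, the fingers measure 117 mm over their backs; the gripper's body (75 mm by 190 mm) begins 51 mm behind the grasp point.
Start: joints at [-60.183, 22.042, 0.453, 0, -68.411, -14.817], TCP at [0.162, -0.604, 0.223] pointing down, gripper open.
Joint ranges: [-179.83, 179.83], [-69.29, 118.12], [-61.27, 80.66], [-181.25, 117.63], [-171.15, -9.14], [-177.46, 177.46]. Speed limits (degrees/s): [159.86, 159.86, 180, 180, 180, 180].

INTERFACE

Orientations are given as a 3x3 rotation matrix whose columns are the frame's x, y, z axes.
In Python, from station import * gives the robot as it stands.
- The arm moves only by the tool move_arm, never from a script. Its argument "targets" is text: rows parted by semicolons, each of 4 numbers parted by spaces: the shift along the world's x, y, z in units of 25 mm (1.0 is 25 mm), then the turn about the world's z in units of 5 degrees (1.0 is 5 degrees). In form: tx ty tz spin; .... A call has 1 to 10 rows; each row shifts and turns the commanded pose from where the row before left it; what a row does not reach is not made up. A row lasts 1/12 s, in which the tool goes at most 41.7 mm and 7.16 degrees, less where a joint would pass 70% of its speed; a pose out of reach is approached as far as the arm can. A call is refused whole if a number of a shift passes 1 or a number of a turn 1, either way. A call with a gripper value outside its range is refused whole. "gripper" is the finger opening in mm, from 0 to 87, set as the call begins (left out, the last holds). The fingers move at their own pace and stop on an object; the grip force is fixed at half the most. Time passes only in rows, so rows that do not move let the fingers close. It gives the time, the measured TCP pose, the force, the opening and the grip force at its end, in the units of the state.
- sense(): the state, without advancing time (a new reading comes with each control period).
- capture(name): name is "scene" or "top" or "wrist"; returns a dict with "image" (420x560x3 uint8, blue, green, red), "fx", "fy", "cx", "cy" (pixels), "world_from_camera" (4x4, takes a point from camera to world coordinates); the wrist camera has in their place "hand_eye" (4x4, takes a point from camera to tool coordinates, whose origin is the TCP and whose axes are the flange's). Camera axes: x right, y up, looking along -z (the intrinsics and any distortion apply to the point x, -y, -z); pixel columns grow to the right and rows downward; lengths in m; the calibration is good to about 2 mm. A picture is of the moment at which its call begins: read the wrist's pose just before it. There is no depth.
- finish_job(): hands the job in; it is judged then, once.
The state is a dict: "time_s": time; "joints": joint angles; "joint_velocities": joint speeds; "effort": joint torques, N m; "tcp_pos": TCP position; "ee_rot": TCP orientation; "wrist_force": force on the tool from outside, world axes, zero at the start; "moment": the same for the moment, N m; "gripper_width": opening from 0.0 (shut) to 1.0 (fully open); "gripper_force": force on a finger pad.
Only numpy, scipy, OpenCV 4.12 (cv2) and the standard library are available. Lean on these libraries where they do the work, as an engineer would, in place of code of your own. Each camera call takes 0.05 s, during which the arm holds its last target. There are 200 camera calls.

TASK

Demould the round concrete dish first: press its mould's knock-out lever fully down so the dish rises out of the cavity, then push it off the mould, sliding it and never lifting or tipping it, until it lies flat and wholly inside a free bay of the drying board behind the moulds. When it is there, do the same with the square dish, into the other free bay. Leave the oblong dish in its mould with its lever untouched, and do not disturb the candles, candlesticks or other things on the table.

Things in the scene. Friction and masses are not known exactly. Their poses are not given: they have to be found in the camera images.
- casting_round: round concrete tealight dish, a disc 60 across, 18 thick, 70 to 190 g, a 33 wide metal cup set in its top; origin at the centre of its underside, z up. It starts in the cavity of its mould, top 1 below to flush with the mould's deck
- casting_square: square concrete tealight dish, 60 x 60, 18 thick, 70 to 190 g, a 33 wide metal cup set in its top; origin at the centre of its underside, z up. It starts in the cavity of its mould, top 1 below to flush with the mould's deck
- casting_oblong: oblong concrete tealight dish, 40 (mould x) x 60 (mould y), 18 thick, 70 to 190 g, a 33 wide metal cup set in its top; origin at the centre of its underside, z up. It starts in the cavity of its mould, top 1 below to flush with the mould's deck
- mould_round: fixed plywood mould block of the round dish, 84 x 84, 44 high, with an open cavity of that shape in the middle of its flat top (the deck) and a knock-out lever on its front (-x); origin at the centre of its underside, +x points to the drying board. The three blocks stand in a row along y, about 100 apart, in any order
- mould_square: fixed plywood mould block of the square dish, 84 x 84, 44 high, with an open cavity of that shape in the middle of its flat top (the deck) and a knock-out lever on its front (-x); origin at the centre of its underside, +x points to the drying board. The three blocks stand in a row along y, about 100 apart, in any order
- mould_oblong: fixed plywood mould block of the oblong dish, 84 x 84, 44 high, with an open cavity of that shape in the middle of its flat top (the deck) and a knock-out lever on its front (-x); origin at the centre of its underside, +x points to the drying board. The three blocks stand in a row along y, about 100 apart, in any order
- lever_round (a joint): knock-out lever of the round mould, rad: 0 = up (start), 0.6 = fully down against its stop. Stiff (about 5 N at the paddle), it stays where it is left. It lifts the cavity's floor plate by 32.5 mm per rad; fully down the dish's underside is 1.5 above the deck
- lever_round_tip (a point): centre of the top of the round mould lever's steel paddle (24 x 30), the point to press down. The lever's pivot is 42 in +x (mould axes) and 19 below it at the start; fully down the point is about 27 lower
- lever_square (a joint): knock-out lever of the square mould, rad: 0 = up (start), 0.6 = fully down against its stop. Stiff (about 5 N at the paddle), it stays where it is left. It lifts the cavity's floor plate by 32.5 mm per rad; fully down the dish's underside is 1.5 above the deck
- lever_square_tip (a point): centre of the top of the square mould lever's steel paddle (24 x 30), the point to press down. The lever's pivot is 42 in +x (mould axes) and 19 below it at the start; fully down the point is about 27 lower
- lever_oblong (a joint): knock-out lever of the oblong mould, rad: 0 = up (start), 0.6 = fully down against its stop. Stiff (about 5 N at the paddle), it stays where it is left. It lifts the cavity's floor plate by 32.5 mm per rad; fully down the dish's underside is 1.5 above the deck
- lever_oblong_tip (a point): centre of the top of the oblong mould lever's steel paddle (24 x 30), the point to press down. The lever's pivot is 42 in +x (mould axes) and 19 below it at the start; fully down the point is about 27 lower
- board: fixed drying board behind (+x of) the moulds, 88 (x) x 318 (y), top 42 over its underside and 2 below the moulds' decks, 5 gap to them. Ribs (18 wide, 12 high, starting 20 behind the front edge) part it into three bays 82 wide, 100 apart; a 12 high fence closes the back 36 in +x of the origin. Shifted up to 10 along y against the row. Origin: centre of its underside; axes as the moulds'
- bay0 (a point): left (+y) bay: point on the board's top at the middle of where a dish belongs; the dish touches the fence 10 further in +x; axes as the board's
- bay1 (a point): middle bay: point on the board's top at the middle of where a dish belongs; the dish touches the fence 10 further in +x; axes as the board's
- bay2 (a point): right (-y) bay: point on the board's top at the middle of where a dish belongs; the dish touches the fence 10 further in +x; axes as the board's
- candlestick_a: steel candlestick with a red candle, 200 tall, foot 72 across; origin at the centre of its underside; leave it alone
- candlestick_b: steel candlestick with a red candle, 230 tall, foot 72 across; origin at the centre of its underside; leave it alone
- votive: amber glass votive, 38 across, 45 tall, standing among the levers in front of the moulds; origin at the centre of its underside; leave it alone
- candle: white pillar candle, 40 across, 58 tall, standing on the drying board in the bay behind the oblong mould; origin at the centre of its underside; leave it alone
- mug: blue mug, 80 across, 90 tall; origin at the centre of its underside; leave it alone
- bowl: steel bowl, 140 across, 45 tall; origin at the centre of its underside; leave it alone
- remote: white remote control, 50 x 160 x 18; origin at the centre of its underside; leave it alone
There are look-alikes about, which are no part of the job. Leave any blue look-alike of the casting_square alone. What is shaped like the mould_square but turquoise is not meant.

How it is judged (in metres and radians):
On the way, in this order (a step that is already met when the one before it is completed fails the run):
1. the round dish is knocked up out of its cavity with its lever, the square one still in its mould (value of joint lever_round above 0.54 rad and z of casting_round in the frame of mould_round above 0.041 m and horizontal distance between casting_round and mould_round below 0.012 m and horizontal distance between casting_square and mould_square below 0.008 m and z of casting_square in the frame of mould_square below 0.03 m), for 0.1 s.
2. the round dish lies in a bay of the drying board, the square one still in its mould (((y of casting_round in the frame of bay0 between -0.014 and 0.014 m and x of casting_round in the frame of bay0 between -0.013 and 0.014 m) or (y of casting_round in the frame of bay1 between -0.014 and 0.014 m and x of casting_round in the frame of bay1 between -0.013 and 0.014 m) or (y of casting_round in the frame of bay2 between -0.014 and 0.014 m and x of casting_round in the frame of bay2 between -0.013 and 0.014 m)) and z of casting_round in the frame of board between 0.039 and 0.045 m and angle between casting_round's own z axis and vertical below 0.06 rad and horizontal distance between casting_square and mould_square below 0.008 m and z of casting_square in the frame of mould_square below 0.03 m), for 0.2 s.
3. the square dish is knocked up out of its cavity with its lever (value of joint lever_square above 0.54 rad and z of casting_square in the frame of mould_square above 0.041 m and horizontal distance between casting_square and mould_square below 0.012 m), for 0.1 s.
4. the square dish lies in a bay of the drying board (((y of casting_square in the frame of bay0 between -0.014 and 0.014 m and x of casting_square in the frame of bay0 between -0.013 and 0.014 m) or (y of casting_square in the frame of bay1 between -0.014 and 0.014 m and x of casting_square in the frame of bay1 between -0.013 and 0.014 m) or (y of casting_square in the frame of bay2 between -0.014 and 0.014 m and x of casting_square in the frame of bay2 between -0.013 and 0.014 m)) and z of casting_square in the frame of board between 0.039 and 0.045 m and angle between casting_square's own z axis and vertical below 0.06 rad), for 0.2 s.
At the end, for the whole second after the job is handed in: The round and the square dish lie at rest, flat (within 0.06 rad) on the drying board, each wholly in a bay: its centre within 14 mm sideways of the bay's middle and no more than 13 mm short of the bay's point towards the mould; the oblong dish is still down in its mould (all of step 4 and ((y of casting_round in the frame of bay0 between -0.014 and 0.014 m and x of casting_round in the frame of bay0 between -0.013 and 0.014 m) or (y of casting_round in the frame of bay1 between -0.014 and 0.014 m and x of casting_round in the frame of bay1 between -0.013 and 0.014 m) or (y of casting_round in the frame of bay2 between -0.014 and 0.014 m and x of casting_round in the frame of bay2 between -0.013 and 0.014 m)) and z of casting_round in the frame of board between 0.039 and 0.045 m and angle between casting_round's own z axis and vertical below 0.06 rad and linear speed of each of casting_round, casting_square below 0.01 m/s and horizontal distance between casting_oblong and mould_oblong below 0.008 m and z of casting_oblong in the frame of mould_oblong below 0.03 m); the robot touches nothing.
It fails at once if the round or square dish is lifted more than about 17 mm above the decks (height (world z) of any of casting_round, casting_square above 0.065 m).
It fails at once if the round or square dish is tipped by more than 0.4 rad (angle between any of casting_round, casting_square's own z axis and vertical above 0.4 rad).
It fails at once if the oblong dish is moved by more than 8 mm or its lever pressed by more than 0.1 rad (distance of casting_oblong from where it was at the start of the episode above 0.008 m or value of joint lever_oblong above 0.1 rad).
It fails at once if a bystander is shifted by more than 15 mm or tipped by more than 0.3 rad (distance of any of candlestick_a, candlestick_b, votive, candle, mug, bowl, remote from where it was at the start of the episode above 0.015 m or angle between any of candlestick_a, candlestick_b, votive, candle, mug, bowl, remote's own z axis and vertical above 0.3 rad).
It also fails if it takes over 54 s, if anything falls off the work surface, if the arm or the gripper's body presses on something with over 40 N, if the wrist force passes 120 N, or if a joint passes its speed limit or range.

## Working session

There is one attempt and no reset: what is moved stays moved. The work goes in short steps, Python scripts to look and compute and a tool call to move; the robot and the scene stay as the last step left them, time stands still between calls to the robot, and variables do not carry over. Pictures are saved under pics/ and viewed, at most 10 in all, crops included, and the job is handed in when it is done.

Besides the shell and the picture viewer there is one more tool, called after "Request:" by a JSON object that holds its "fn" and its "kwargs", one argument or row to a line. move_arm: Moves the arm, as the interface text tells. Its arguments: {"type":"object","properties":{"targets":{"type":"string"},"gripper":{"type":"number"}},"required":["targets"]}

```bash
mkdir -p pics; python3 - <<'E'
from station import *
import cv2,pickle
d={}
for n in("scene","top"):
    c=capture(n);d[n]=c;cv2.imwrite(f"pics/{n}0.png",c["image"]);print(n,c["fx"],c["fy"],c["cx"],c["cy"],c["world_from_camera"], [k for k in c])
pickle.dump(d,open("d.pkl","wb"))
s=sense();print(s)
E
```

```text
scene 461.606437025904 461.606437025904 282.95253696447935 210.00037104002075 [[ 0.81757493 -0.45363817  0.35465991  1.03718355]
 [ 0.57565388  0.65879738 -0.48436414 -0.75046586]
 [-0.01392296  0.60016533  0.79975479  1.30661797]
 [ 0.          0.          0.          1.        ]] ['image', 'fx', 'fy', 'cx', 'cy', 'world_from_camera']
top 504.37227838472023 504.37227838472023 280.66040416869373 214.03215591189883 [[-0.01597004  0.99086366 -0.13391847  0.31199597]
 [-0.99984343 -0.01480496  0.00969127 -0.00252795]
 [ 0.00762007  0.13405227  0.99094496  1.50975655]
 [ 0.          0.          0.          1.        ]] ['image', 'fx', 'fy', 'cx', 'cy', 'world_from_camera']
{'time_s': 0.1, 'joints': array([-6.01820370e+01,  2.20882860e+01,  3.88641848e-01, -2.59386406e-02,
       -6.84102793e+01, -1.48148606e+01]), 'joint_velocities': array([-0.09804093, -0.08924361,  0.02409736,  0.06605137,  0.0404417 ,
       -0.04054606]), 'effort': array([-5.81401055e-04, -3.91688776e+01,  1.87934017e+01,  4.23194379e+00,
        1.34168129e-02, -6.90813295e-05]), 'tcp_pos': array([ 0.16166352, -0.60318596,  0.22155409]), 'ee_rot': array([[-9.65955000e-01, -2.58709474e-01, -5.88737814e-04],
       [-2.58710130e-01,  9.65953186e-01,  1.87381686e-03],
       [ 8.39189938e-05,  1.96233520e-03, -9.99998071e-01]]), 'wrist_force': array([ 0.14296212,  0.44707115, -0.77225869]), 'moment': array([-0.03113818,  0.02967197, -0.00726789]), 'gripper_force': 0.0, 'gripper_width': 0.9990230259223178}
```

View pics/top0.png

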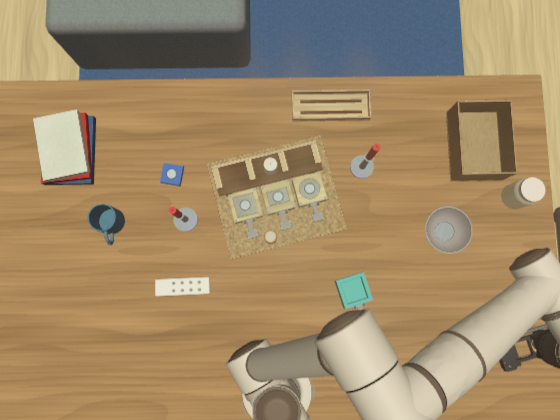

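View pics/scene0.png

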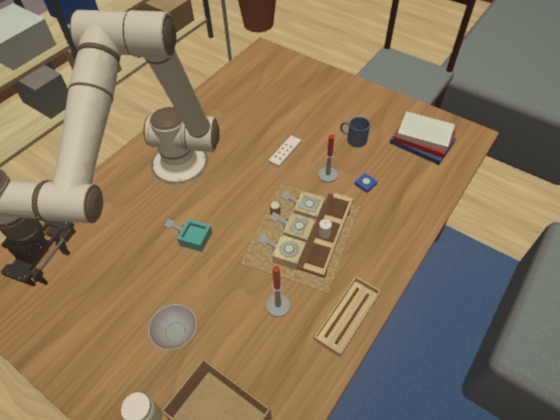

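The top view shows the moulds at (245,205), (278,197) and (310,189), the candle in the middle bay at (270,164), the blue look-alike dish at (172,174) and the turquoise look-alike mould at (354,291). In the row, the mould at (310,189) looks round and (245,205) looks square. I'll confirm that in one enlarged crop.

```bash
python3 - <<'E'
import cv2
i=cv2.imread("pics/top0.png")[130:262,200:352]
cv2.imwrite("pics/crop.png",cv2.resize(i,None,fx=5,fy=4.5,interpolation=cv2.INTER_CUBIC)[:, :])
E
```

```text
(no output)
```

View pics/crop.png

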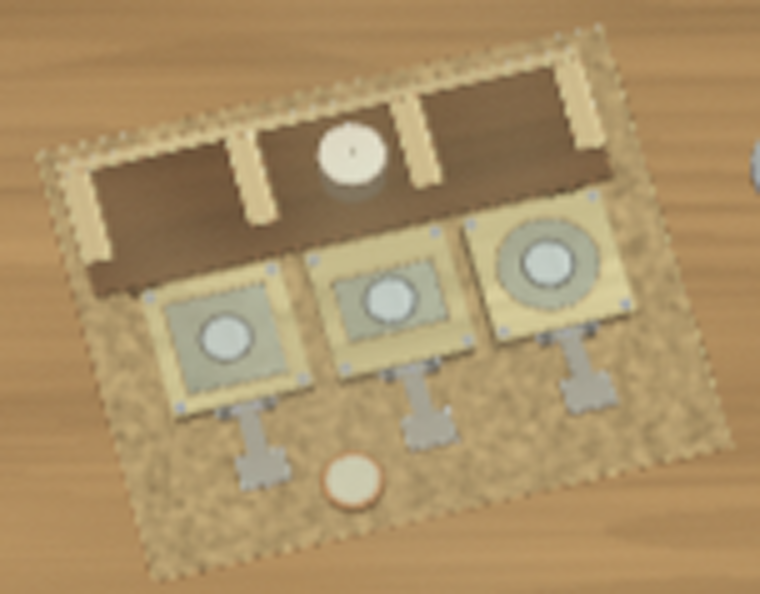

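The crop confirms it: round dish in the right mould at crop (548,263), square dish in the left mould at (226,338), oblong dish in the middle mould at (390,299) with the candle behind it. The votive is at (352,480). The round and square paddles are at (588,390) and (262,465).

```bash
cat >h.py <<'E'
import numpy as np,pickle,cv2
d=pickle.load(open("d.pkl","rb"))
def ray(c,u,v,z,T=None):
    T=c["world_from_camera"] if T is None else T
    r=T[:3,:3]@np.array([(u-c["cx"])/c["fx"],-(v-c["cy"])/c["fy"],-1]);o=T[:3,3]
    return o+r*(z-o[2])/r[2]
E
python3 - <<'E'
from h import *
np.set_printoptions(precision=4,suppress=True)
c=d["top"]
P=lambda u,v,z:ray(c,200+(u+.5)/5-.5,130+(v+.5)/4.5-.5,z)
def quad(q):return np.array([P(*p,.045) for p in q])
R=quad([(467,226),(597,193),(632,306),(500,342)]);S=quad([(142,292),(282,262),(312,385),(177,420)]);O=quad([(307,253),(437,226),(473,350),(340,378)])
cen={}
for n,q,cup in(("R",R,(548,263)),("S",S,(226,338)),("O",O,(390,299))):
    cen[n]=P(*cup,.044);e=(q[0]-q[1]+q[3]-q[2]);print(n,"quad",q.mean(0),"cup",cen[n],"yaw",np.degrees(np.arctan2(-e[0],e[1])),np.linalg.norm(q-np.roll(q,1,0),axis=1))
y=cen["S"]-cen["R"];th=np.arctan2(-y[0],y[1]);print("rowyaw",np.degrees(th),np.linalg.norm(y))
ex=np.array([np.cos(th),np.sin(th)]);ey=np.array([-np.sin(th),np.cos(th)])
for n,p,z in(("padR",(588,390),.04),("padS",(262,465),.04),("votive",(352,480),.045),("candle",(351,154),.1)):
    w=P(*p,z)[:2];print(n,w,"inR",(w-cen["R"][:2])@ex,(w-cen["R"][:2])@ey,"inS",(w-cen["S"][:2])@ex,(w-cen["S"][:2])@ey)
for n,a,b in(("r0R",(90,172),(110,258)),("r1L",(228,140),(250,222)),("r1R",(255,133),(277,218)),("r2L",(392,103),(416,186)),("r2R",(418,96),(440,183)),("r3L",(555,68),(580,148))):
    print(n,[(round(float((P(*q,.055)[:2]-cen["R"][:2])@ex),4),round(float((P(*q,.055)[:2]-cen["R"][:2])@ey),4)) for q in(a,b)])
for n,p in(("stickA",(362,167)),("stickB",(185,219)),("bowl",(449,230))):print(n,ray(c,*p,0.01)[:2])
E
```

```text
R quad [ 0.5837 -0.1029  0.045 ] cup [ 0.5863 -0.1024  0.044 ] yaw 15.669604077702036 [0.0794 0.0803 0.078  0.0815]
S quad [0.5381 0.0867 0.045 ] cup [0.5393 0.0881 0.044 ] yaw 14.058913056199318 [0.087  0.0847 0.0833 0.082 ]
O quad [ 0.5618 -0.0082  0.045 ] cup [ 0.5637 -0.0087  0.044 ] yaw 12.413121987143771 [0.0851 0.0789 0.085  0.0802]
rowyaw 13.8615853095242 0.19618662938963682
padR [ 0.5024 -0.1242] inR -0.08668894076333312 -0.001081381007677109 inS -0.08668894076333311 -0.1972680103973139
padS [0.4561 0.0678] inR -0.08562049274225979 0.19644882783479625 inS -0.08562049274225977 0.00026219844515948273
votive [0.445  0.0152] inR -0.10892796644386248 0.14806272647777294 inS -0.10892796644386246 -0.04812390291186386
candle [0.6478 0.0124] inR 0.08722545736027389 0.09674964840127127 inS 0.08722545736027389 -0.09943698098836551
r0R [(0.125, 0.2463), (0.0665, 0.2487)]
r1L [(0.1252, 0.1625), (0.0688, 0.1635)]
r1R [(0.1257, 0.1459), (0.0674, 0.1475)]
r2L [(0.1248, 0.0625), (0.0673, 0.063)]
r2R [(0.1255, 0.0464), (0.0657, 0.0488)]
r3L [(0.1232, -0.0371), (0.0674, -0.0372)]
stickA [ 0.6554 -0.267 ]
stickB [0.504  0.2693]
bowl [ 0.4589 -0.5207]
```

Request:
{"fn": "move_arm", "kwargs": {
  "targets": "0.67 0.96 0 -0.2;0.67 0.96 0 0;0.67 0.96 0 0;0.67 0.96 0 0;0.67 0.96 0 0;0.67 0.96 0 0;0.67 0.96 0 0;0.67 0.96 0 0;0.67 0.96 0 0;0.67 0.96 0 0",
  "gripper": 0
}}

```text
time_s: 0.93
tcp_pos: [0.3296, -0.3622, 0.2222]
ee_rot: [[-0.97, -0.242, -0.0], [-0.242, 0.97, 0.001], [0.0, 0.001, -1.0]]
wrist_force: [0.1, 0.1, -0.8]
gripper_width: 0.323
gripper_force: 0.0
```

Request:
{"fn": "move_arm", "kwargs": {
  "targets": "0.67 0.96 0 0;0.67 0.96 0 0;0.67 0.96 0 0;0.67 0.96 0 0;0.67 0.96 0 0;0.67 0.96 0 0;0.67 0.96 0 0;0.67 0.96 0 0;0.67 0.96 0 0;0.67 0.96 0 0"
}}

```text
time_s: 1.77
tcp_pos: [0.4971, -0.1223, 0.2223]
ee_rot: [[-0.97, -0.242, -0.001], [-0.242, 0.97, 0.0], [0.001, 0.0, -1.0]]
wrist_force: [0.4, -0.1, 0.1]
gripper_width: 0.006
gripper_force: 0.0
```

Request:
{"fn": "move_arm", "kwargs": {
  "targets": "0 0 -1 0;0 0 -1 0;0 0 -1 0;0 0 -1 0;0 0 0 0;0 0 0 0;0 0 0 0"
}}

```text
time_s: 2.35
tcp_pos: [0.4978, -0.1238, 0.1238]
ee_rot: [[-0.97, -0.242, 0.002], [-0.242, 0.97, -0.001], [-0.002, -0.001, -1.0]]
wrist_force: [-0.3, -0.4, 0.6]
gripper_width: 0.01
gripper_force: 0.0
```

```bash
python3 - <<'E'
from station import *
import cv2,pickle
s=sense();c=capture("wrist");cv2.imwrite("pics/w1.png",c["image"]);pickle.dump((s,c),open("w1.pkl","wb"));print(c["hand_eye"],c["fx"],c["cx"],c["cy"])
E
```

```text
[[-2.08772946e-04  9.57987829e-01  2.86808779e-01  7.93628940e-02]
 [ 9.99999942e-01  1.22520423e-04  3.18678739e-04  5.37055786e-04]
 [ 2.70150421e-04  2.86808829e-01 -9.57987799e-01 -1.62865130e-01]
 [ 0.00000000e+00  0.00000000e+00  0.00000000e+00  1.00000000e+00]] 320.66528877812294 280.19661137682624 207.67545902169658
```

View pics/w1.png

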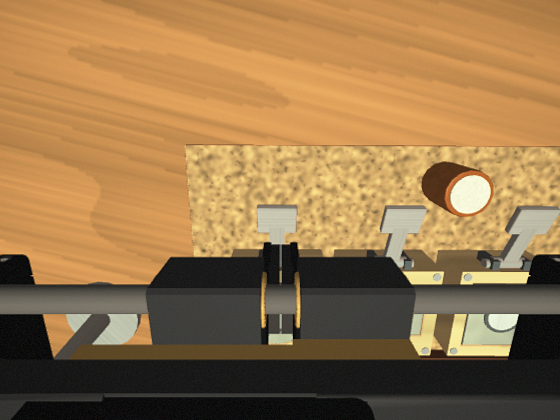

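The wrist view shows the round mould's paddle at (277,219), straight below the fingers at (280,245). The votive at (468,192) is well off to the side.

```bash
python3 - <<'E'
from h import *
s,c=pickle.load(open("w1.pkl","rb"))
T=np.eye(4);T[:3,:3]=s["ee_rot"];T[:3,3]=s["tcp_pos"];W=T@c["hand_eye"]
t=d["top"]
for z in(.03,.04,.045,.05,.06):
    print(z,ray(c,277,219,z,W)[:2],ray(t,200+588.5/5-.5,130+390.5/4.5-.5,z)[:2], "S",ray(c,533,221,z,W)[:2],ray(t,200+262.5/5-.5,130+465.5/4.5-.5,z)[:2])
E
```

```text
0.03 [ 0.50570373 -0.12427524] [ 0.50364938 -0.12506037] S [0.45495584 0.08603902] [0.45704806 0.06827977]
0.04 [ 0.50237536 -0.12498492] [ 0.50235421 -0.12423232] S [0.45360598 0.0771298 ] [0.45606782 0.06780126]
0.045 [ 0.50071118 -0.12533977] [ 0.50170663 -0.12381829] S [0.45293106 0.07267519] [0.45557769 0.06756201]
0.05 [ 0.49904699 -0.12569461] [ 0.50105904 -0.12340426] S [0.45225613 0.06822058] [0.45508757 0.06732275]
0.06 [ 0.49571862 -0.12640429] [ 0.49976387 -0.1225762 ] S [0.45090627 0.05931136] [0.45410733 0.06684424]
```

Request:
{"fn": "move_arm", "kwargs": {
  "targets": "0 0 -0.8 0;0 0 -0.8 0;0 0 -0.8 0;0 0 -0.4 0;0 0 -0.3 0;0 0 -0.3 0;0 0 0 0"
}}

```text
time_s: 2.98
tcp_pos: [0.4966, -0.124, 0.0379]
ee_rot: [[-0.97, -0.242, -0.0], [-0.242, 0.97, -0.0], [0.0, -0.0, -1.0]]
wrist_force: [0.2, -0.2, 0.2]
gripper_width: 0.005
gripper_force: 0.0
```

Request:
{"fn": "move_arm", "kwargs": {
  "targets": "0 0 -0.2 0;0 0 -0.2 0;0 0 -0.1 0;0 0 0 0"
}}

```text
time_s: 3.32
tcp_pos: [0.4983, -0.1239, 0.0307]
ee_rot: [[-0.97, -0.245, 0.003], [-0.245, 0.97, -0.001], [-0.003, -0.002, -1.0]]
wrist_force: [-11.3, 2.7, 33.3]
gripper_width: 0.005
gripper_force: 16.8
```

Request:
{"fn": "move_arm", "kwargs": {
  "targets": "0 0 0 0;0 0 0 0"
}}

```text
time_s: 3.48
tcp_pos: [0.4983, -0.1239, 0.0307]
ee_rot: [[-0.97, -0.244, 0.004], [-0.244, 0.97, -0.001], [-0.004, -0.002, -1.0]]
wrist_force: [-9.9, 2.5, 32.0]
gripper_width: 0.01
gripper_force: 16.6
```

```bash
python3 - <<'E'
from station import *
import cv2
c=capture("wrist");i=c["image"][120:300,180:460]
cv2.imwrite("pics/w2.png",cv2.resize(i,None,fx=2.8,fy=2.8))
s=sense();print(s["tcp_pos"],s["wrist_force"],s["moment"],s["effort"])
E
```

```text
[ 0.49828683 -0.12389318  0.03068906] [-10.8025565    3.12796301  32.35125712] [0.91529126 2.99095495 0.0132278 ] [ -0.19524688 -19.72596109  10.35897106   1.6294479    2.8563197
  -0.03347643]
```

View pics/w2.png

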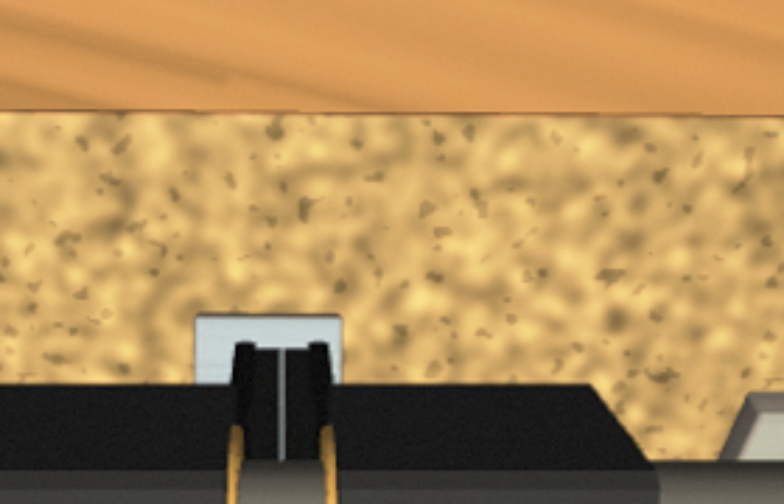

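The paddle's face now looks bright and tilted at crop (268,340), and the force has a sideways part. Both suggest the lever is at its stop, so I'll lift and check.

Request:
{"fn": "move_arm", "kwargs": {
  "targets": "0 0 0.5 0;0 0 1 0;0 0 1 0;0 0 1 0;0 0 0 0;0 0 0 0",
  "gripper": 40
}}

```text
time_s: 4.03
tcp_pos: [0.4989, -0.1235, 0.1152]
ee_rot: [[-0.97, -0.242, 0.007], [-0.242, 0.97, 0.0], [-0.007, -0.001, -1.0]]
wrist_force: [-0.1, -0.5, 0.3]
gripper_width: 0.374
gripper_force: 0.0
```

```bash
python3 - <<'E'
from station import *
import cv2,pickle
s=sense();print(s["tcp_pos"],s["gripper_width"])
w=capture("wrist");c=capture("scene");pickle.dump((s,w,c),open("w3.pkl","wb"))
a=cv2.resize(c["image"][170:290,230:370],None,fx=4,fy=4,interpolation=2)
b=cv2.resize(w["image"][150:390,150:390],None,fx=2,fy=2)
cv2.imwrite("pics/s3.png",cv2.resize(cv2.hconcat([a,b[:480,:240]]),None,fx=1,fy=1))
E
```

```text
[ 0.49893425 -0.12346585  0.11523016] 0.3736175107782146
```

View pics/s3.png

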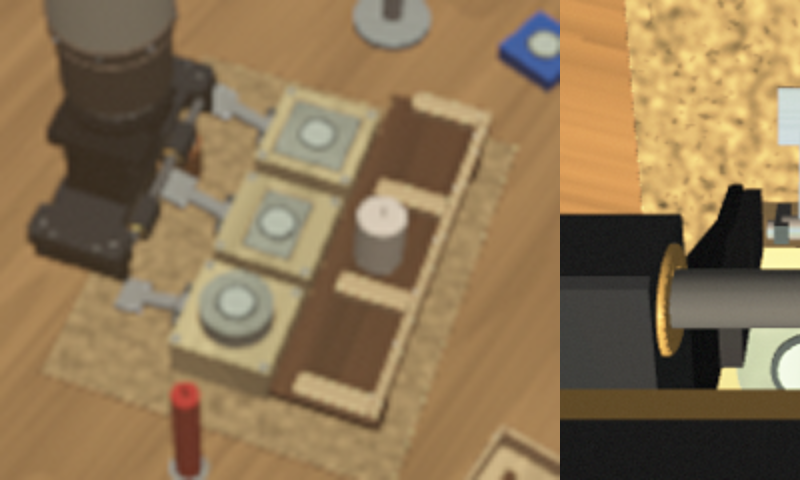

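The scene view shows the round dish standing out of its mould at crop (236,305), with its lever down at (135,297). The square and oblong dishes are still in place. Next I'll lower the open fingers behind the round dish.

Request:
{"fn": "move_arm", "kwargs": {
  "targets": "0.4 0.1 -0.8 0;0.4 0.1 -0.8 0;0.37 0.1 -0.8 0;0 0 -0.17 0;0 0 0 0;0 0 0 0",
  "gripper": 36
}}

```text
time_s: 4.63
tcp_pos: [0.5254, -0.1163, 0.048]
ee_rot: [[-0.97, -0.242, -0.002], [-0.242, 0.97, -0.0], [0.002, 0.0, -1.0]]
wrist_force: [1.0, 0.1, 0.7]
gripper_width: 0.417
gripper_force: 0.0
```

Request:
{"fn": "move_arm", "kwargs": {
  "targets": "0.4 0.1 0.12 0;0.4 0.1 0 0;0.36 0.1 0 0;0.36 0.1 0 0;0.36 0.1 0 0;0.36 0.1 0 0;0.36 0.1 0 0;0.36 0.1 0 0;0.36 0.1 0 0;0.36 0.1 0 0"
}}

```text
time_s: 5.47
tcp_pos: [0.6193, -0.0906, 0.0508]
ee_rot: [[-0.97, -0.242, 0.001], [-0.242, 0.97, 0.0], [-0.001, 0.0, -1.0]]
wrist_force: [-0.9, -0.3, -0.6]
gripper_width: 0.416
gripper_force: 0.4
```

Request:
{"fn": "move_arm", "kwargs": {
  "targets": "0.26 0.08 0 0;0.2 0.06 0 0;0.16 0.06 0 0;0 0 0 0;0 0 0 0"
}}

```text
time_s: 5.88
tcp_pos: [0.6342, -0.086, 0.0514]
ee_rot: [[-0.97, -0.242, 0.001], [-0.242, 0.97, 0.0], [-0.001, -0.0, -1.0]]
wrist_force: [-0.2, 0.2, -0.7]
gripper_width: 0.411
gripper_force: 0.0
```

```bash
python3 - <<'E'
from station import *
import cv2,pickle
s=sense();print(s["tcp_pos"],s["gripper_width"])
t=capture("top");c=capture("scene");pickle.dump((s,t,c),open("w4.pkl","wb"))
a=cv2.resize(c["image"][170:290,230:370],None,fx=3,fy=3,interpolation=2)
b=cv2.resize(t["image"][130:250,210:340],None,fx=3,fy=3,interpolation=2)
cv2.imwrite("pics/s4.png",cv2.hconcat([a,b])[:, :800])
E
```

```text
[ 0.63415861 -0.08596824  0.05135001] 0.41073191164970907
```

View pics/s4.png

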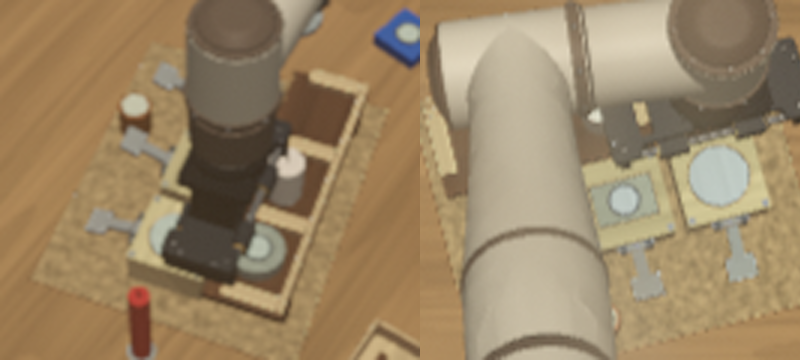

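The scene view shows the round dish flat in its bay, cup at crop (258,246), which is scene pixel (315.5,251.5). The top view shows the round cavity empty. I'll compute where it lies.

```bash
python3 - <<'E'
from h import *
c=d["scene"];R0=np.array([.5863,-.1024]);th=np.radians(13.86);ex=np.array([np.cos(th),np.sin(th)]);ey=np.array([-ex[1],ex[0]])
def f(n,u,v,z):
    w=ray(c,u,v,z)[:2];print(n,w,(w-R0)@ex,(w-R0)@ey)
f("cup now",230+258.5/3-.5,170+246.5/3-.5,.060)
# scene0-frame references from the s3 crop (x4)
g=lambda n,u,v,z:f(n,230+(u+.5)/4-.5,170+(v+.5)/4-.5,z)
g("raised cup R",236,300,.0635)
g("S cup",317,134,.044);g("O cup",278,223,.044)
g("rib2 front end right",400,306,.055);g("rib3 front-left",297,374,.055);g("rib2 front end left-low",335,283,.055);g("rib2 back",408,302,.055)
E
```

```text
cup now [ 0.66422357 -0.07139901] 0.0830810357242826 0.011431746577888657
raised cup R [ 0.58023562 -0.10014331] -0.005347220983195917 0.003643711555630821
S cup [0.53394675 0.0893206 ] -0.004902202078140816 0.19867968784050102
O cup [ 0.5585916  -0.00759496] -0.004191064367060615 0.0986822474077749
rib2 front end right [ 0.68817924 -0.02586214] 0.11724758552382032 0.049904178812691984
rib3 front-left [ 0.65513608 -0.1247881 ] 0.0614687728058332 -0.03822595099752952
rib2 front end left-low [ 0.63357582 -0.03695568] 0.06157653967225141 0.05221389994642258
rib2 back [ 0.69145107 -0.01900602] 0.12206654392326612 0.05577690774096542
```

The round dish is at about x 0.085 and y 0.008 in the mould frame. The bay's point is at (0.087, 0.005), so it lies well inside. I'll back off and go to the square mould's paddle.

Request:
{"fn": "move_arm", "kwargs": {
  "targets": "-0.4 -0.1 0 0;-0.8 -0.2 0 0;0 0 0.9 0;0 0 0.9 0;0 0 0.9 0;-0.8 0.8 0 0;-0.8 0.8 0 0;-0.8 0.8 0 0;-0.8 0.8 0 0;-0.8 0.8 0 0",
  "gripper": 36
}}

```text
time_s: 6.82
tcp_pos: [0.5026, 0.007, 0.1192]
ee_rot: [[-0.97, -0.241, 0.001], [-0.241, 0.97, 0.001], [-0.001, 0.0, -1.0]]
wrist_force: [-0.1, 1.0, -0.2]
gripper_width: 0.415
gripper_force: 0.0
```

Request:
{"fn": "move_arm", "kwargs": {
  "targets": "-0.8 0.8 0 0;-0.8 0.8 0 0;-0.5 0.8 0 0;0 0 0 0;0 0 0 0;0 0 0 0",
  "gripper": 0
}}

```text
time_s: 7.32
tcp_pos: [0.4515, 0.0664, 0.1192]
ee_rot: [[-0.97, -0.242, 0.001], [-0.242, 0.97, 0.001], [-0.001, 0.0, -1.0]]
wrist_force: [0.1, -0.0, -0.9]
gripper_width: 0.057
gripper_force: 0.0
```

```bash
python3 - <<'E'
from station import *
import cv2,pickle
s=sense();w=capture("wrist");t=capture("top");pickle.dump((s,w,t),open("w5.pkl","wb"))
a=cv2.resize(w["image"][170:270,210:350],None,fx=2.8,fy=2.8,interpolation=2)
b=cv2.resize(t["image"][130:240,270:340],None,fx=5,fy=5,interpolation=2)
o=np.zeros((550,745,3),np.uint8) if 0 else __import__("numpy").zeros((550,745,3),"uint8")
o[:280,:392]=a;o[:550,395:745]=b;cv2.imwrite("pics/s5.png",o)
E
```

```text
(no output)
```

View pics/s5.png

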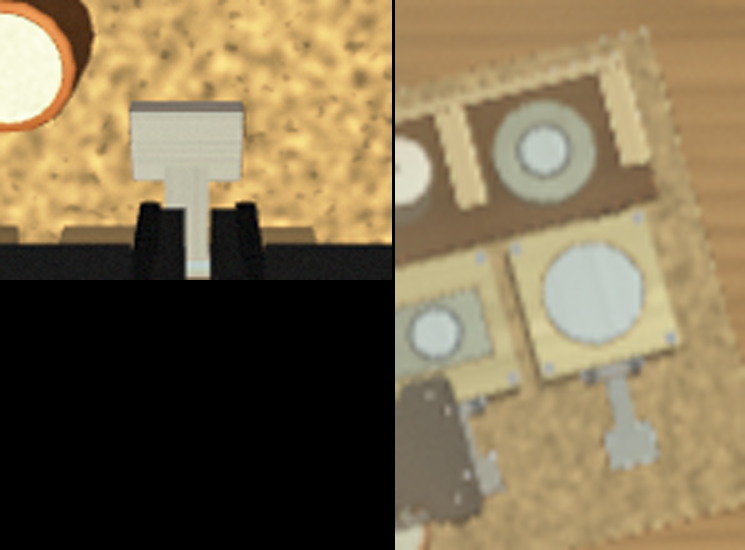

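The top view shows the round dish centred in its bay at (544,152), its lever down. The wrist view shows the square mould's paddle at (187,140), in line with the fingers, the votive off to the left. I'll press the lever.

Request:
{"fn": "move_arm", "kwargs": {
  "targets": "0 0 -0.8 0;0 0 -0.8 0;0 0 -0.8 0;0 0 -0.4 0;0 0 -0.3 0;0 0 -0.2 0;0 0 0 0"
}}

```text
time_s: 8.0
tcp_pos: [0.4502, 0.0651, 0.0353]
ee_rot: [[-0.971, -0.24, -0.003], [-0.24, 0.971, -0.002], [0.003, -0.001, -1.0]]
wrist_force: [-0.4, -0.5, 1.0]
gripper_width: 0.007
gripper_force: 0.0
```

Request:
{"fn": "move_arm", "kwargs": {
  "targets": "0 0 -0.15 0;0 0 -0.15 0;0 0 -0.1 0;0 0 0 0;0 0 0 0"
}}

```text
time_s: 8.42
tcp_pos: [0.4516, 0.0656, 0.0305]
ee_rot: [[-0.97, -0.243, 0.001], [-0.243, 0.97, -0.001], [-0.001, -0.001, -1.0]]
wrist_force: [-12.5, -3.5, 37.8]
gripper_width: 0.006
gripper_force: 19.8
```

Request:
{"fn": "move_arm", "kwargs": {
  "targets": "0 0 0.5 0;0 0 1 0;0 0 1 0;0 0 1 0;0 0 0 0;0 0 0 0",
  "gripper": 36
}}

```text
time_s: 8.92
tcp_pos: [0.4526, 0.0668, 0.1154]
ee_rot: [[-0.97, -0.241, 0.005], [-0.241, 0.97, 0.003], [-0.005, 0.001, -1.0]]
wrist_force: [-1.1, -0.1, -0.5]
gripper_width: 0.359
gripper_force: 0.0
```

Request:
{"fn": "move_arm", "kwargs": {
  "targets": "0.4 0.1 -0.8 0;0.4 0.1 -0.8 0;0.32 0.08 -0.8 0;0 0 -0.1 0;0 0 0 0;0 0 0 0"
}}

```text
time_s: 9.42
tcp_pos: [0.4786, 0.073, 0.051]
ee_rot: [[-0.97, -0.242, -0.001], [-0.242, 0.97, -0.001], [0.001, -0.0, -1.0]]
wrist_force: [-0.1, -0.1, 0.9]
gripper_width: 0.415
gripper_force: 0.0
```

Request:
{"fn": "move_arm", "kwargs": {
  "targets": "0.42 0.1 0 0;0.42 0.1 0 0;0.36 0.12 0 0;0.36 0.12 0 0;0.36 0.12 0 0;0.36 0.12 0 0;0.36 0.12 0 0;0.36 0.12 0 0;0.36 0.12 0 0;0.36 0.12 0 0"
}}

```text
time_s: 10.25
tcp_pos: [0.5729, 0.1027, 0.0511]
ee_rot: [[-0.97, -0.242, -0.0], [-0.242, 0.97, -0.0], [0.0, -0.0, -1.0]]
wrist_force: [-2.3, -0.8, 1.3]
gripper_width: 0.412
gripper_force: 0.9
```

Request:
{"fn": "move_arm", "kwargs": {
  "targets": "0.24 0.08 0 0;0.16 0.05 0 0;0.1 0.03 0 0;0 0 0 0;0 0 0 0"
}}

```text
time_s: 10.67
tcp_pos: [0.5848, 0.1065, 0.0514]
ee_rot: [[-0.97, -0.242, 0.001], [-0.242, 0.97, 0.0], [-0.001, 0.0, -1.0]]
wrist_force: [-0.3, 0.2, -0.4]
gripper_width: 0.413
gripper_force: 0.0
```

Request:
{"fn": "move_arm", "kwargs": {
  "targets": "-0.4 -0.1 0 0;-0.8 -0.2 0 0;0 0 0.9 0;0 0 0.9 0;0 0 0.9 0;-0.8 -0.2 0 0;-0.8 -0.2 0 0;-0.8 -0.2 0 0;-0.8 -0.2 0 0;-0.8 -0.2 0 0"
}}

```text
time_s: 11.5
tcp_pos: [0.4536, 0.0736, 0.1191]
ee_rot: [[-0.97, -0.242, 0.001], [-0.242, 0.97, 0.001], [-0.001, 0.0, -1.0]]
wrist_force: [0.4, -0.0, 0.0]
gripper_width: 0.413
gripper_force: 0.0
```

```bash
python3 - <<'E'
from station import *
import cv2
t=capture("top")["image"];c=capture("scene")["image"]
a=cv2.resize(c[170:290,230:370],None,fx=2.8,fy=2.8,interpolation=2)
b=cv2.resize(t[130:250,205:345],None,fx=2.8,fy=2.8,interpolation=2)
cv2.imwrite("pics/s6.png",cv2.hconcat([a,b]))
E
```

```text
(no output)
```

View pics/s6.png

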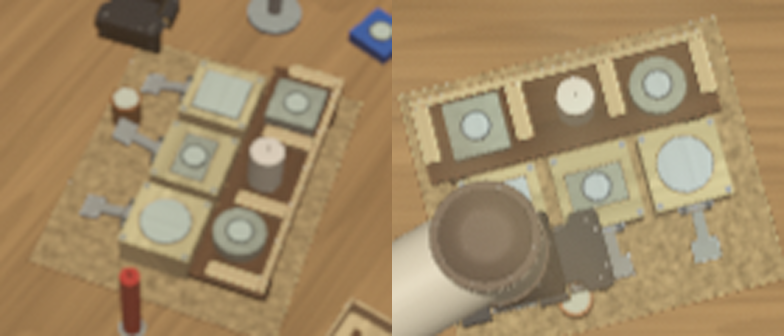

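The final view shows the square dish flat and centred in the left bay at (475,125), and the round one in the right bay at (657,84). The oblong dish is still down in its mould, the candle and votive have not moved, and the arm is clear of everything.

```bash
python3 -c "
from station import *
print(finish_job())"
```

```text
the job is handed in; nothing more can be done
None
```

The job is handed in: the round dish and then the square dish were knocked out and pushed flat into the two free bays, and the oblong dish, its lever and the other things were left alone; the station gave no verdict.

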